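# Load a plate into a clamping fixture and tighten its torque-limiting knob until it clicks

### The job

Load the long black plate into the aluminium clamping fixture: slide it in flat between the two side rails, under the raised pressure pad, and push it gently until it is fully home against the end stop. Then tighten the torque-limiting knob on top of the fixture, clockwise seen from above, until it slips with its first click, and stop there, without going on to a second click. Let go, and leave the other things on the bench where they are.

Things in the scene. Friction and masses are not known exactly. Their poses are not given: they have to be found in the camera images.
- fixture: Fixed aluminium clamping fixture on the 2 mm thick green mat. Origin: at its underside, straight below the centre of the fully seated plate; x from the loading end (robot side) to the end stop, z up. In mm: base plate x -140 to 115, y +-60, upper face z 12, bare at x below -12. Column x 72 to 108; its arm reaches back over the rails to x 16, 34 wide, z 47 to 65. Spindle axis x 35, y 0.
- rail_mouth (a point): Point on the base's upper face midway between the two steel side rails, where their straight part begins (fixture x 4 mm, y 0, z 12 mm); same axes as the fixture. The rails are 9 mm high, 53 mm apart inside, and run from here 56 mm in x to the end stop; in front they flare out over 16 mm to about 64 mm apart.
- end_stop: Small steel block, 40 mm wide, 10 mm high above the base, that the plate's end must meet. Origin and axes = the fixture's; its face is at fixture x 60 mm. Find it by feel: the plate must never be pushed against it with more than 25 N.
- long_plate: The long black machined plate to be clamped, 120 x 50 x 12 mm, about 0.14 kg, screws in its corners, two bores; the only long one. Origin: centre of its underside, x along its length, z up. Either end may go in first. It starts flat on the mat right or left of the fixture. Hold it near one end across its width: the end that stays outside, as the knob stands above the other.
- pressure_pad: Round black pad (18 mm across) on the 12 mm spindle under the arm. Origin: centre of its lower face. It goes straight down without turning as the knob is screwed in (coarse quick-acting thread). At the start it stands 2 to 5 mm above the upper face of a plate lying on the base; somewhere between 1 and 2.5 rad of knob brings it onto the plate, to be found by feel
- knob_top (a point): Centre of the upper face of the black round fluted knob, 36 mm across, 30 mm high, axis vertical, above the arm; free to grip at any yaw from above. Starts 104 to 107 mm above the fixture's origin, sinks with the spindle. Clockwise from above lowers the pad and takes about 0.2 N m. It may be turned in several grasps and stays where it is left.
- clutch_knob (a joint): Clutch slip: rad the knob has turned relative to its spindle, clockwise from above; 0 at the start and below 0.2 until the first click. Once the pad presses on the plate the torque climbs by about 0.25 N m over some 0.6 rad of knob, then the clutch snaps over to its next detent and the torque drops at once. Detents are 0.52 rad apart: 0.5 is one click, 1.05 two.
- square_plate_a: Bystander: flat black plate 50 x 50 x 12 mm on the mat. Origin: centre of its underside.
- square_plate_b: Bystander: black plate 50 x 50 x 12 mm with a 16 mm high block on it. Origin: centre of its underside.
- screw_carton: Bystander: small open cardboard carton of screws, 75 x 55 x 40 mm, on the side of the fixture where the long plate is not. Origin: centre of its underside.
- nut_driver: Bystander: nut driver with black and orange handle, 200 mm long, 30 mm thick, lying at the left. Origin: below its middle.
- scraper: Bystander: black plastic scraper, 190 mm long, 85 mm wide blade, lying at the right. Origin: below its middle.
- marker: Bystander: marker pen, 127 mm long, lying on the mat at the far right. Origin: below its middle.
- spray_bottle: Bystander: green spray bottle with a white head, 95 mm wide, 203 mm tall, at the far left. Origin: centre of its underside.
Things that resemble listed ones, but are neither listed nor needed, are in the scene too. What is shaped like the long_plate but pink or white is not meant.

How it is judged:
On the way, in this order (a step that is already met when the one before it is completed fails the run):
1. the long plate lies flat on the fixture's base between the rails, fully home against the end stop (x of long_plate in the frame of fixture between -0.0015 and 0.003 m and y of long_plate in the frame of fixture between -0.003 and 0.003 m and z of long_plate in the frame of fixture between 0.0105 and 0.0135 m and angle between the x axis of long_plate and the x axis of fixture, either way round below 0.06 rad and angle between long_plate's own z axis and vertical below 0.05 rad), for 0.2 s.
2. with the plate home and the pad pressing on it, the knob has slipped and clicked over (all of step 1 and value of joint clutch_knob above 0.35 rad and contact force between pressure_pad and long_plate above 6 N), for 0.1 s.
At the end, for the whole second after the job is handed in: Plate flat on the base between the rails, its end within 1.5 mm of the end stop, straight to 0.06 rad; pad pressing on it with over 6 N; clutch slipped by one click (0.35 to 0.85 rad); plate and knob at rest (all of step 2 and value of joint clutch_knob below 0.85 rad and linear speed of long_plate below 0.02 m/s and velocity of joint clutch_knob below 0.1 rad/s); the robot touches nothing.
It fails at once if the knob is turned on to a second click (slip over 0.85 rad) (value of joint clutch_knob above 0.85 rad).
It fails at once if the plate is pushed against the end stop with more than 25 N (contact force between long_plate and end_stop above 25 N).
It fails at once if another thing on the bench is knocked out of place by more than 40 mm (distance of any of square_plate_a, square_plate_b, screw_carton, nut_driver, scraper, marker, spray_bottle from where it was at the start of the episode above 0.04 m).
It also fails if it takes over 72 s, if anything falls off the work surface, if the arm or the gripper's body presses on something with over 40 N, if the wrist force passes 120 N, or if a joint passes its speed limit or range.

### The arm

A 6-joint arm with a two-finger parallel gripper is mounted at the origin on the work surface. World frame = base frame: x ahead of the robot, y to its left, z up, the work surface at z = 0. Lengths are in m, angles in rad, forces in N, time in s.
With the tool pointing down it reaches from about 0.35 to 0.975 m from the base axis. Payload 4.9 kg.
Tool frame: the origin (TCP) lies between the finger pads; the fingertips stand 17 mm ahead of it and the grasp point (between the pads) lies 2 mm behind it (manip.nose_length is the distance from the TCP to the fingertips, in m); z points along the fingers, y is the line along which they close (so a half turn about z gives the same grasp; the last joint's range is limited). The gripper opens to 85 mm and grips with 20 to 120 N. Pads are 22 mm wide; open, the fingers measure 114 mm over their backs; the gripper's body (76 mm by 85 mm) begins 54 mm behind the grasp point. The pads swing forward as they close: fully open they stand 13 mm farther back than shut.
Start: joints at [-1.383, 0.053, 1.613, -0, 1.476, -0.119], TCP at [0.189, -0.596, 0.228] pointing down, gripper open.
Joint ranges: [-3.01, 3.01], [-1.01, 2.22], [0.06, 2.58], [-1.02, 4.17], [0.09, 2.62], [-3.14, 3.14]. Speed limits (rad/s): [2.57, 2.57, 3.14, 3.14, 3.14, 3.14].

### API

Orientations are given as a unit quaternion [w, x, y, z].
In Python, from plant import manip gives the robot as it stands. The module is installed in compiled form; this text tells all that it offers.
- The arm moves only by the tool apply_moves, never from a script. Its argument "moves" is a list of rows, each a list of 3 entries, a list of its own where there are three numbers: the turn, a rotation vector about the tool's x, y, z in rad, then the shift along the tool's x, y, z in cm, then the closure, from -1 (fully open) to 1 (shut), so that 0 is half open. A call has 1 to 20 rows; each row is the pose to reach, as a shift and turn from the pose commanded when the call began, along the tool's axes at that moment; what a row does not reach only later rows make up. A row lasts 1/10 s, in which the tool goes at most 50 mm and 8.59 degrees, less where a joint would pass 70% of its speed; a pose out of reach is approached as far as the arm can. A call with a gripper value outside its range is refused whole. The fingers move at their own pace and stop on an object; the grip force is fixed at half the most. Time passes only in rows, so rows that repeat a pose let the fingers close. It gives the time, the measured TCP pose, the force, the opening and the grip force at its end, in the units of the state.
- manip.state(): the state, without advancing time (a new reading comes with each control period).
- manip.grab_frame(name): name is "scene" or "top" or "wrist"; returns a dict with "image" (384x512x3 uint8, red, green, blue), "K" (3x3 intrinsics, pixels), "rvec" (rotation vector, rad) and "tvec" (3), from world to camera coordinates, as OpenCV has them. Camera axes: x right, y down, z forward; pixel columns grow to the right and rows downward; lengths in m; the calibration is good to about 2 mm. A picture is of the moment at which its call begins. There is no depth.
- manip.job_done(): hands the job in; it is judged then, once.
Trained networks look in a picture, given as the dict that the camera call returned (one of the last four; its "shot" number tells which), for a name from the list of things; names that differ only in an ending like _2 or _b are one class to them, and where a whole thing is asked for, a point or a joint stands for the part that bears it (a point fixed in the world has none). Each returns a list of dicts, best first, with "score" (0 to 1); they miss things now and then, are a little off and sometimes report something else, mostly with a low value. They report only what shows in the picture. A call takes as long as a camera call. They do not tell look-alikes from the thing itself.
- manip.look_for(picture, label): "location" ([x, y, z] in m, in the coordinates of the camera as it stood for that picture, good to about 4 mm: the middle of the surface that is visible of it).
- manip.silhouettes(picture, label): "pixels" (384x512 bool, what is visible of it).
- manip.spot_point(picture, label): "location" ([x, y, z] in m, in the coordinates of the camera as it stood for that picture, good to about 4 mm: a listed point, or the origin of a listed thing).
The state is a dict: "time": time; "joint_pos": joint angles; "joint_vel": joint speeds; "joint_efforts": joint torques, N m; "tool_pos": TCP position; "tool_rot": TCP orientation; "contact_force": force on the tool from outside, world axes, zero at the start; "ft_torque": the same for the moment, N m; "gripper_width": opening from 0.0 (shut) to 1.0 (fully open); "grasp_force": force on a finger pad.
Only numpy, scipy, OpenCV 4.12 (cv2) and the standard library are available. Lean on these libraries where they do the work, as an engineer would, in place of code of your own. Each camera call takes 0.05 s, during which the arm holds its last target. There are 200 camera calls.

## Working session

There is one attempt and no reset: what is moved stays moved. The work goes in short steps, Python scripts to look and compute and a tool call to move; the robot and the scene stay as the last step left them, time stands still between calls to the robot, and variables do not carry over. Pictures are saved under pics/ and viewed, at most 10 in all, crops included, and the job is handed in when it is done.

Besides the shell and the picture viewer there is one more tool, called after "Request:" by a JSON object that holds its "fn" and its "kwargs". apply_moves: Moves the arm, as the interface text tells. Its arguments: {"type":"object","properties":{"moves":{"type":"array"}},"required":["moves"]}

```bash
mkdir -p pics
cat > h.py <<'E'
import numpy as np, cv2
from scipy.spatial.transform import Rotation as R
from plant import manip
def toW(f,p): 
    Rm=cv2.Rodrigues(np.array(f["rvec"],float))[0]; return Rm.T@(np.array(p)-np.array(f["tvec"]).ravel())
def px(f,P):
    return cv2.projectPoints(np.array(P,float).reshape(-1,1,3),np.array(f["rvec"],float),np.array(f["tvec"],float),np.array(f["K"]),None)[0].reshape(-1,2)
def ray(f,uv,z):
    Rm=cv2.Rodrigues(np.array(f["rvec"],float))[0]; c=-Rm.T@np.array(f["tvec"]).ravel()
    d=Rm.T@np.linalg.inv(f["K"])@np.array([uv[0],uv[1],1.]); return c+d*(z-c[2])/d[2]
def save(f,n,crop=None,s=1):
    im=f["image"][:,:,::-1]
    if crop: im=im[crop[1]:crop[3],crop[0]:crop[2]]
    cv2.imwrite("pics/"+n,cv2.resize(im,None,fx=s,fy=s,interpolation=cv2.INTER_CUBIC))
def st():
    s=manip.state(); q=s["tool_rot"]; r=R.from_quat([q[1],q[2],q[3],q[0]]); return s,np.array(s["tool_pos"]),r
E
python3 - <<'E'
from h import *
s,p,r=st(); print(s); print(r.as_matrix().round(3), manip.nose_length)
for c in ["top","scene"]:
    f=manip.grab_frame(c); save(f,c+"0.png",s=1.5)
    for l in ["long_plate","fixture","rail_mouth","knob_top","screw_carton","square_plate_a","end_stop"]:
        fn=manip.look_for if l in("x",) else manip.spot_point
        for d in fn(f,l)[:4]: w=toW(f,d["location"]); print(c,l,round(d["score"],2),w.round(3),px(f,w).round())
E
```

```text
{'time': 0.0, 'joint_pos': array([-1.38300662e+00,  5.33468836e-02,  1.61433183e+00, -1.13061015e-05,
        1.47600760e+00, -1.19010022e-01]), 'joint_vel': array([ 0.00050837,  0.00030681, -0.00059482, -0.00066059, -0.00098144,
       -0.00142342]), 'joint_efforts': array([-3.23190661e-04, -3.93682730e+01, -3.70180857e+01, -1.53599372e-04,
        7.20401396e-03, -1.32637197e-05]), 'tool_pos': array([ 0.18862535, -0.595177  ,  0.22694662]), 'tool_rot': array([-1.04601423e-03,  9.88256671e-01,  1.52799401e-01, -4.16168915e-05]), 'contact_force': array([-0.35406116, -0.70504939, -0.32174844]), 'ft_torque': array([-0.01156628,  0.01366913, -0.02995071]), 'grasp_force': 0.0, 'gripper_width': 1.0048608302997755}
[[ 0.953  0.302 -0.   ]
 [ 0.302 -0.953  0.002]
 [ 0.    -0.002 -1.   ]] 0.017
top long_plate 0.8 [ 0.383 -0.636  0.001] [[410. 235.]]
top long_plate 0.62 [ 0.517 -0.478 -0.003] [[362. 195.]]
top long_plate 0.59 [ 0.491 -0.274  0.003] [[302. 203.]]
top fixture 0.92 [0.586 0.006 0.004] [[219. 175.]]
top rail_mouth 0.92 [0.589 0.005 0.013] [[219. 173.]]
top knob_top 0.63 [0.622 0.
[... 324 characters left out ...]
cene long_plate 0.58 [ 0.518 -0.472 -0.003] [[151. 199.]]
scene long_plate 0.57 [ 0.387 -0.636 -0.007] [[120. 172.]]
scene long_plate 0.4 [ 0.623  0.443 -0.004] [[377. 235.]]
scene fixture 0.64 [0.59  0.01  0.001] [[267. 221.]]
scene rail_mouth 0.89 [0.598 0.007 0.013] [[266. 221.]]
scene knob_top 0.6 [ 0.627 -0.     0.106] [[265. 216.]]
scene screw_carton 0.61 [0.594 0.009 0.013] [[266. 220.]]
scene screw_carton 0.58 [ 0.708 -0.324  0.001] [[179. 243.]]
scene screw_carton 0.57 [0.494 0.258 0.001] [[328. 203.]]
scene screw_carton 0.38 [ 0.624  0.445 -0.004] [[377. 235.]]
scene square_plate_a 0.64 [ 0.68  -0.199  0.003] [[212. 238.]]
scene square_plate_a 0.58 [0.69  0.198 0.004] [[315. 246.]]
```

View pics/top0.png

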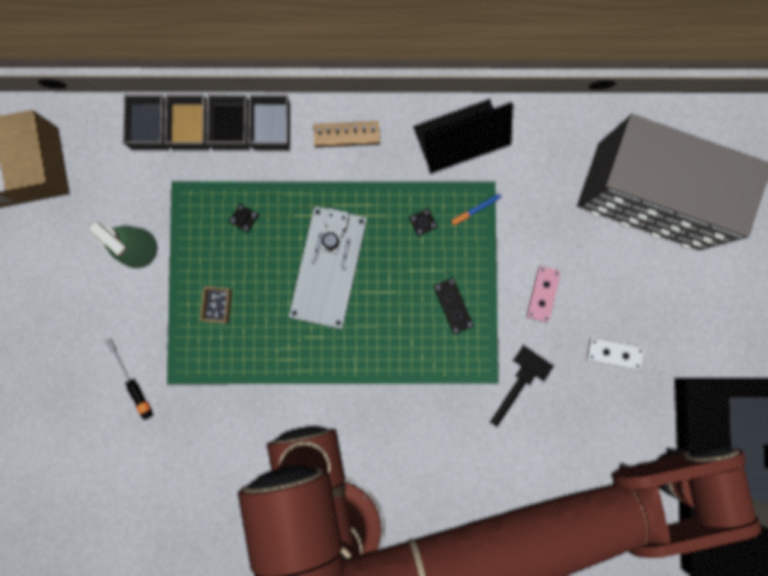

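Run:
```python
from h import *
f=manip.grab_frame("top"); save(f,"topc.png",crop=(190,110,440,260),s=3.2)
m=[(d["score"],d["pixels"]) for d in manip.silhouettes(f,"long_plate")]
for sc,q in m:
    v,u=np.nonzero(q); print(sc,u.mean(),v.mean(),q.sum(),f["image"][q].mean(0).round())
    c=cv2.minAreaRect(np.c_[u,v].astype(np.float32)); b=cv2.boxPoints(c)
    B=np.array([ray(f,x,0.012) for x in b]); print(B.round(4), np.linalg.norm(B-np.roll(B,1,0),axis=1).round(4))
```

```text
0.79 361.9246031746032 195.76388888888889 504 [186. 139. 157.]
[[ 0.4643 -0.4342  0.012 ]
 [ 0.5769 -0.4646  0.012 ]
 [ 0.5641 -0.5152  0.012 ]
 [ 0.4516 -0.4846  0.012 ]] [0.0519 0.1166 0.0522 0.1166]
0.79 409.818339100346 235.28200692041523 578 [189. 193. 198.]
[[ 0.3683 -0.5632  0.012 ]
 [ 0.4188 -0.5751  0.012 ]
 [ 0.3925 -0.7003  0.012 ]
 [ 0.3421 -0.6881  0.012 ]] [0.1276 0.0519 0.1279 0.0519]
0.58 302.02800658978583 203.31960461285007 607 [42. 49. 45.]
[[ 0.5345 -0.2224  0.012 ]
 [ 0.557  -0.275   0.012 ]
 [ 0.4406 -0.3235  0.012 ]
 [ 0.4184 -0.2711  0.012 ]] [0.1259 0.0572 0.1261 0.0569]
```

View pics/topc.png

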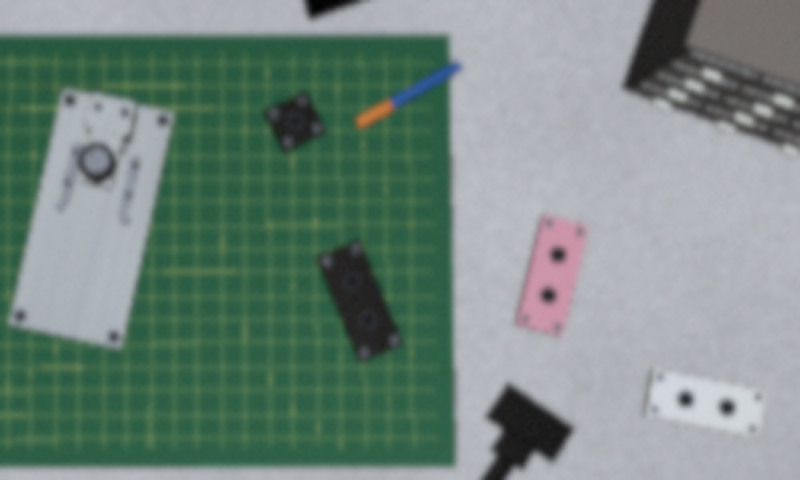

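Run:
```python
from h import *
f=manip.grab_frame("top")
q=manip.silhouettes(f,"fixture")[0]["pixels"]
v,u=np.nonzero(q); c=cv2.minAreaRect(np.c_[u,v].astype(np.float32)); b=cv2.boxPoints(c)
B=np.array([ray(f,x,0.014) for x in b]); print(B.round(4), np.linalg.norm(B-np.roll(B,1,0),axis=1).round(4))
```

```text
[[ 0.4649  0.0968  0.014 ]
 [ 0.7186  0.0383  0.014 ]
 [ 0.6894 -0.0825  0.014 ]
 [ 0.4363 -0.0224  0.014 ]] [0.1226 0.2603 0.1243 0.2601]
```

Candidates for the long plate: black (302,203), pink (362,196) and white (410,235). The crop shows the black one on the mat at crop (360,300), with corner screws and two bores. It's the only long black one, so it is the plate meant. The other two are the wrong colours.

```bash
cat >> h.py <<'E'
def go(pos,yaw):
    """shift (cm) and turn in tool axes to bring the tool, pointing down, to world pos with its x axis at yaw"""
    s,p,r=st(); T=R.from_euler('z',yaw)*R.from_euler('x',np.pi)
    print("turn",(r.inv()*T).as_rotvec().round(3),"shift cm",(r.inv().apply(np.array(pos)-p)*100).round(2),"now",p.round(4),"yaw",round(np.arctan2(*r.as_matrix()[[1,0],0]),3),"j6",s["joint_pos"][5].round(2))
E
python3 -c "
from h import *
go([.4434,-.2915,.13],.396)"
```

```text
turn [ 0.     0.    -0.089] shift cm [ 33.47 -21.32   9.82] now [ 0.1887 -0.5958  0.2282] yaw 0.307 j6 -0.12
```

Request:
{"fn": "apply_moves", "kwargs": {"moves": [[[0, 0, -0.089], [33.5, -21.3, 9.8], -1], [[0, 0, -0.089], [33.5, -21.3, 9.8], -1], [[0, 0, -0.089], [33.5, -21.3, 9.8], -1], [[0, 0, -0.089], [33.5, -21.3, 9.8], -1], [[0, 0, -0.089], [33.5, -21.3, 9.8], -1], [[0, 0, -0.089], [33.5, -21.3, 9.8], -1], [[0, 0, -0.089], [33.5, -21.3, 9.8], -1], [[0, 0, -0.089], [33.5, -21.3, 9.8], -1], [[0, 0, -0.089], [33.5, -21.3, 9.8], -1], [[0, 0, -0.089], [33.5, -21.3, 9.8], -1], [[0, 0, -0.089], [33.5, -21.3, 9.8], -1], [[0, 0, -0.089], [33.5, -21.3, 9.8], -1]]}}

```text
time: 2.2
tool_pos: [0.4433, -0.2931, 0.131]
tool_rot: [0.001, 0.981, 0.196, 0.0]
contact_force: [0.3, 0.8, -0.6]
gripper_width: 1.002
grasp_force: 0.0
```

Run:
```python
from h import *
f=manip.grab_frame("wrist"); save(f,"w1.png")
for d in manip.silhouettes(f,"long_plate")[:2]:
    q=d["pixels"].astype(np.uint8); v,u=np.nonzero(q)
    b=cv2.boxPoints(cv2.minAreaRect(np.c_[u,v].astype(np.float32)))
    B=np.array([ray(f,x,0.014) for x in b]); print(d["score"],b.round().tolist(),B.round(4), np.linalg.norm(B-np.roll(B,1,0),axis=1).round(4),B.mean(0))
for d in manip.spot_point(f,"long_plate")[:2]: print(d["score"],toW(f,d["location"]).round(4))
go([.4434,-.2915,.13],.396)
```

```text
0.76 [[384.0, 212.0], [472.0, 117.0], [511.0, 153.0], [422.0, 248.0]] [[ 0.4657 -0.4247  0.014 ]
 [ 0.5814 -0.455   0.014 ]
 [ 0.567  -0.5102  0.014 ]
 [ 0.4452 -0.4844  0.014 ]] [0.063  0.1196 0.057  0.1245] [ 0.514855   -0.46858704  0.014     ]
0.92 [ 0.491  -0.2702  0.0008]
0.91 [ 0.5169 -0.4735  0.0025]
turn [ 0.001 -0.    -0.002] shift cm [ 0.06 -0.12  0.07] now [ 0.4433 -0.2928  0.1307] yaw 0.394 j6 0.45
```

View pics/w1.png

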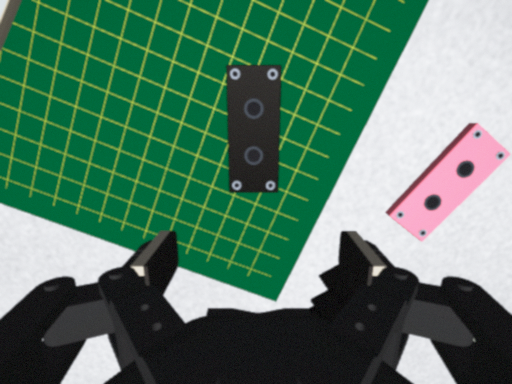

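The wrist picture shows the black plate at top corners (228,66), (281,66), (278,191) and (229,191), with the pink one to the right.

Run:
```python
from h import *
f=manip.grab_frame("wrist"); im=f["image"]
m=((im.max(2)<75)[50:205,215:295]).astype(np.uint8)
n,l,s,c=cv2.connectedComponentsWithStats(cv2.morphologyEx(m,cv2.MORPH_CLOSE,np.ones((9,9))))
k=1+s[1:,4].argmax(); v,u=np.nonzero(l==k); h=cv2.convexHull(np.c_[u+215,v+50].astype(np.int32))
print(h.reshape(-1,2).min(0),h.reshape(-1,2).max(0))
W=np.array([ray(f,x,0.014)[:2] for x in h.reshape(-1,2)]).astype(np.float32); print(cv2.minAreaRect(W*1000))
S=np.array([ray(f,x,0.014)[:2] for x in [(235,74),(272,74),(270,185),(237,185)]])
a=(S[0]+S[1]-S[2]-S[3])/2; yaw=np.arctan2(a[1],a[0]); C=S.mean(0)
print(C,yaw,np.linalg.norm(a),np.linalg.norm(S[0]-S[1]),np.linalg.norm(S[2]-S[3]))
go([*(C-0.047*a/np.linalg.norm(a)),0.017],yaw)
```

```text
[226  65] [281 192]
((488.9523620605469, -268.8116455078125), (119.12926483154297, 49.9674072265625), 22.288419723510742)
[ 0.48881177 -0.26874686] 0.389093135589868 0.10407370967447663 0.033608929938962424 0.03333779263454401
turn [ 0.001 -0.     0.005] shift cm [ 0.41 -0.49 11.36] now [ 0.4434 -0.2926  0.1306] yaw 0.394 j6 0.45
```

Request:
{"fn": "apply_moves", "kwargs": {"moves": [[[0, 0, 0.005], [0.4, -0.5, 5], -1], [[0, 0, 0.005], [0.4, -0.5, 9.0], -1], [[0, 0, 0.005], [0.4, -0.5, 10.4], -1], [[0, 0, 0.005], [0.4, -0.5, 11.3], -1], [[0, 0, 0.005], [0.4, -0.5, 11.3], -1], [[0, 0, 0.005], [0.4, -0.5, 11.3], 0.8], [[0, 0, 0.005], [0.4, -0.5, 11.3], 0.8], [[0, 0, 0.005], [0.4, -0.5, 11.3], 0.8], [[0, 0, 0.005], [0.4, -0.5, 11.3], 0.8], [[0, 0, 0.005], [0.4, -0.5, 11.3], 0.8], [[0, 0, 0.005], [0.4, -0.5, 11.3], 0.8], [[0, 0, 0.005], [0.4, -0.5, 11.3], 0.8]]}}

```text
time: 3.6
tool_pos: [0.4455, -0.2854, 0.0172]
tool_rot: [-0.0, 0.981, 0.194, -0.0]
contact_force: [-0.5, -0.4, 0.1]
gripper_width: 0.102
grasp_force: 0.0
```

Run:
```python
from h import *
s,p,r=st(); print(s["gripper_width"],s["grasp_force"],p)
f=manip.grab_frame("wrist"); save(f,"w2.png")
```

```text
0.1021890691451772 0.0 [ 0.44550606 -0.28536688  0.01719267]
```

View pics/w2.png

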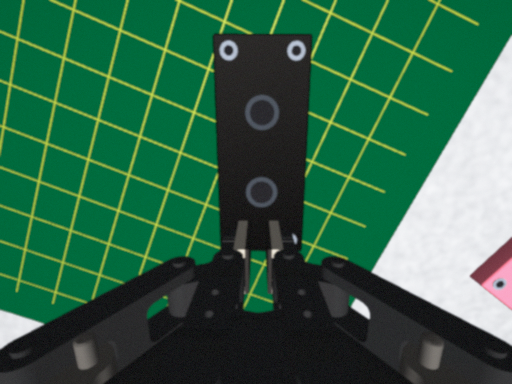

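The fingers shut without gripping. The plate's far corners are at (213,35) and (311,35), and the pads at (240–280, 220–300) overlap its near edge at v≈250.

Run:
```python
from h import *
f=manip.grab_frame("wrist")
S=np.array([ray(f,x,0.014)[:2] for x in [(213,35),(311,35),(228,50),(296,50)]]); print(S.round(4), np.linalg.norm(S[0]-S[1]),np.linalg.norm(S[2]-S[3]))
far=S[:2].mean(0); p=np.array([.4455,-.2854]); print("far end to TCP",np.linalg.norm(far-p))
print("near edge",ray(f,(262,250),0.014), "tcp px",px(f,[[.4455,-.2854,.017],[.4455,-.2854,.0]]))
f=manip.grab_frame("top")
q=[d for d in manip.silhouettes(f,"long_plate")]
for d in q:
    v,u=np.nonzero(d["pixels"]);print(cv2.minAreaRect(np.array([ray(f,x,0.014)[:2]*1000 for x in np.c_[u,v]],np.float32)),f["image"][d["pixels"]].mean())
```

```text
[[ 0.5343 -0.2239]
 [ 0.5529 -0.2691]
 [ 0.5308 -0.2332]
 [ 0.5439 -0.265 ]] 0.04888444368750102 0.03437273646236308
far end to TCP 0.10556728093510216
near edge [ 0.43423187 -0.2920265   0.014     ] tcp px [[259.05229508 232.64086792]
 [258.95328341 221.71381721]]
((513.7169189453125, -259.94317626953125), (61.71064758300781, 51.228919982910156), 20.09571647644043) 46.18294573643411
((381.27142333984375, -630.4129638671875), (123.77596282958984, 51.119136810302734), 78.60526275634766) 200.45410628019323
```

Run:
```python
from h import *
im=cv2.imread("pics/w2.png")[200:330,190:330]; cv2.imwrite("pics/w2c.png",cv2.resize(im,None,fx=4.5,fy=4.5,interpolation=cv2.INTER_CUBIC))
f=manip.grab_frame("wrist"); s,p,r=st()
for z in (.0,.017,.03,-.02):
  print(z,px(f,[p+r.apply([x,y,z]) for x in(.011,-.011) for y in (-.0045,.0045)]).round().tolist())
```

```text
0.0 [[251.0, 215.0], [267.0, 215.0], [252.0, 250.0], [266.0, 250.0]]
0.017 [[252.0, 206.0], [266.0, 206.0], [252.0, 237.0], [266.0, 237.0]]
0.03 [[252.0, 200.0], [265.0, 200.0], [252.0, 229.0], [265.0, 229.0]]
-0.02 [[250.0, 229.0], [268.0, 229.0], [251.0, 268.0], [268.0, 268.0]]
```

View pics/w2c.png

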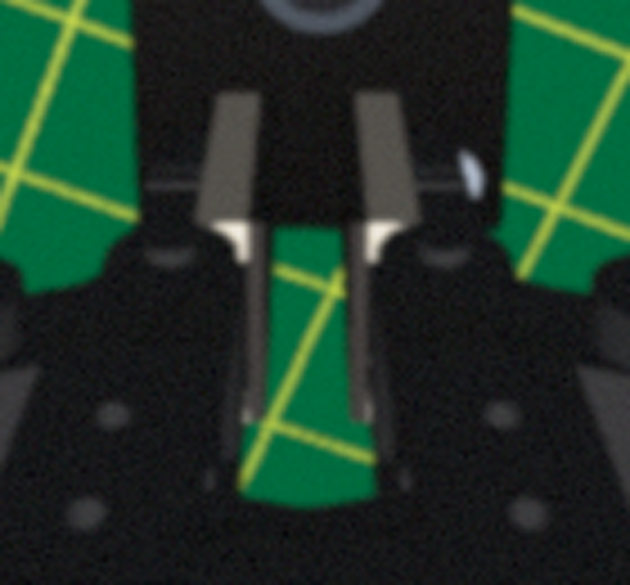

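The fingers look shut above the plate, higher than nominal. I'll feel downward gently to find the true fingertip height.

Request:
{"fn": "apply_moves", "kwargs": {"moves": [[[0, 0, 0], [0, 0, 0.1], 0.8], [[0, 0, 0], [0, 0, 0.2], 0.8], [[0, 0, 0], [0, 0, 0.3], 0.8]]}}

```text
time: 4.15
tool_pos: [0.4455, -0.2854, 0.0141]
tool_rot: [-0.0, 0.981, 0.194, -0.0]
contact_force: [-0.1, -0.2, 0.2]
gripper_width: 0.099
grasp_force: 0.0
```

Request:
{"fn": "apply_moves", "kwargs": {"moves": [[[0, 0, 0], [0, 0, 0.1], 0.8], [[0, 0, 0], [0, 0, 0.2], 0.8], [[0, 0, 0], [0, 0, 0.3], 0.8], [[0, 0, 0], [0, 0, 0.4], 0.8]]}}

```text
time: 4.55
tool_pos: [0.4456, -0.2855, 0.0112]
tool_rot: [-0.0, 0.981, 0.194, -0.0]
contact_force: [-4.8, 3.3, 12.8]
gripper_width: 0.101
grasp_force: 6.3
```

Request:
{"fn": "apply_moves", "kwargs": {"moves": [[[0, 0, 0], [0, 0, -2], -0.45], [[0, 0, 0], [0, 0, -2], -0.45], [[0, 0, 0], [0, 0, -2], -0.45], [[0, 0, 0], [0, 0, -2], -0.45], [[0, 0, 0], [0, 0, -2], -0.45], [[0, 0, 0], [0, 0, -2], -0.45], [[0, 0, 0], [0, 0, -2], -0.45], [[0, 0, 0], [0, 0, -2], -0.45]]}}

```text
time: 5.35
tool_pos: [0.4454, -0.2853, 0.03]
tool_rot: [-0.0, 0.981, 0.194, -0.0]
contact_force: [0.1, 0.0, -0.0]
gripper_width: 0.722
grasp_force: 0.0
```

Run:
```python
from h import *
f=manip.grab_frame("wrist"); save(f,"w3.png",crop=(130,160,390,360),s=3)
s,p,r=st(); print(p,s["gripper_width"],s["contact_force"])
a=s["gripper_width"]*.0425
for z in (.017,.0,-.02):
  print(z,(px(f,[p+r.apply([x,y,z]) for x in(.011,-.011) for y in (-a,a)])-[130,160]).round().tolist())
```

```text
[ 0.44548132 -0.28538274  0.03006859] 0.7210450582381545 [ 0.03324764 -0.0330928   0.27229981]
0.017 [[81.0, 46.0], [177.0, 46.0], [83.0, 77.0], [175.0, 77.0]]
0.0 [[76.0, 55.0], [182.0, 55.0], [78.0, 90.0], [180.0, 90.0]]
-0.02 [[69.0, 69.0], [190.0, 69.0], [71.0, 108.0], [187.0, 108.0]]
```

View pics/w3.png

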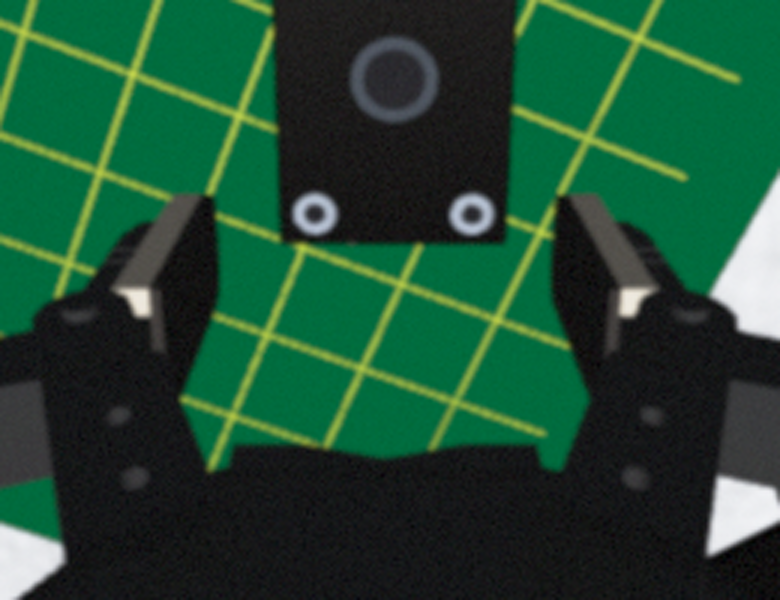

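The open tips' front corners, at crop (212,195) and (558,195), stand clear of both sides of the plate. They are well behind the nominal tip position, so I'll descend by feel.

Request:
{"fn": "apply_moves", "kwargs": {"moves": [[[0, 0, 0], [0, 0, 1.5], -0.45], [[0, 0, 0], [0, 0, 2.5], -0.45], [[0, 0, 0], [0, 0, 2.7], -0.45], [[0, 0, 0], [0, 0, 2.8], -0.45], [[0, 0, 0], [0, 0, 2.9], -0.45]]}}

```text
time: 5.9
tool_pos: [0.4456, -0.2855, 0.0011]
tool_rot: [-0.0, 0.981, 0.194, -0.0]
contact_force: [1.0, 0.3, 0.4]
gripper_width: 0.724
grasp_force: 0.0
```

Request:
{"fn": "apply_moves", "kwargs": {"moves": [[[0, 0, 0], [0, 0, 0.1], -0.45], [[0, 0, 0], [0, 0, 0.2], -0.45], [[0, 0, 0], [0, 0, 0.3], -0.45], [[0, 0, 0], [0, 0, 0.4], -0.45], [[0, 0, 0], [0, 0, 0.4], -0.45]]}}

```text
time: 6.4
tool_pos: [0.4455, -0.2853, -0.0029]
tool_rot: [-0.0, 0.981, 0.194, -0.0]
contact_force: [-0.4, -0.4, -0.7]
gripper_width: 0.724
grasp_force: 0.0
```

Request:
{"fn": "apply_moves", "kwargs": {"moves": [[[0, 0, 0], [0, 0, 0], 0.5], [[0, 0, 0], [0, 0, 0], 0.5], [[0, 0, 0], [0, 0, 0], 0.5], [[0, 0, 0], [0, 0, 0], 0.5], [[0, 0, 0], [0, 0, 0], 0.5]]}}

```text
time: 6.9
tool_pos: [0.446, -0.2858, -0.0022]
tool_rot: [0.0, 0.981, 0.194, 0.0]
contact_force: [-0.3, -1.4, 4.5]
gripper_width: 0.568
grasp_force: 63.0
```

Gripped, at a width of about 48 mm and 63 N. I'll lift and carry it to the loading end.

```bash
python3 -c "
from h import *
go([.4595,.0352,.045],-.230)"
```

```text
turn [ 0.001 -0.001  0.621] shift cm [ 13.48 -29.16  -4.75] now [ 0.446  -0.2858 -0.0022] yaw 0.391 j6 0.47
```

Request:
{"fn": "apply_moves", "kwargs": {"moves": [[[0, 0, 0], [0, 0, -2.5], 0.5], [[0, 0, 0], [0, 0, -4.7], 0.5], [[0, 0, 0.1], [2, -4, -4.7], 0.5], [[0, 0, 0.25], [4, -8, -4.7], 0.5], [[0, 0, 0.37], [6, -12, -4.7], 0.5], [[0, 0, 0.5], [8, -16, -4.7], 0.5], [[0, 0, 0.62], [10, -20, -4.7], 0.5], [[0, 0, 0.62], [12, -25, -4.7], 0.5], [[0, 0, 0.62], [13, -28, -4.7], 0.5], [[0, 0, 0.62], [13.5, -29.2, -4.7], 0.5], [[0, 0, 0.62], [13.5, -29.2, -4.7], 0.5], [[0, 0, 0.62], [13.5, -29.2, -4.7], 0.5]]}}

```text
time: 8.1
tool_pos: [0.4588, 0.0354, 0.0437]
tool_rot: [0.0, 0.993, -0.114, -0.0]
contact_force: [0.4, -0.8, -1.6]
gripper_width: 0.568
grasp_force: 62.4
```

Run:
```python
from h import *
f=manip.grab_frame("wrist"); save(f,"w4.png",s=1.5)
s,p,r=st(); print(p,s["gripper_width"],s["contact_force"],r.as_matrix().round(3).tolist())
for l in ["rail_mouth","fixture","knob_top","end_stop","long_plate"]:
    for d in manip.spot_point(f,l)[:1]:
        w=toW(f,d["location"]); print(l,round(d["score"],2),w.round(4),px(f,w).round(),"tool",(r.inv().apply(w-p)*1000).round(1))
```

```text
[0.45907841 0.03501173 0.04392216] 0.5673210453427779 [-1.17387505 -0.81206209 -1.42339617] [[0.974, -0.228, -0.001], [-0.228, -0.974, -0.0], [-0.0, 0.001, -1.0]]
fixture 0.75 [0.5904 0.0128 0.0024] [[246.   1.]] tool [133.   -8.4  41.5]
long_plate 0.6 [0.5028 0.0217 0.0475] [[265. 156.]] tool [45.6  3.  -3.6]
```

View pics/w4.png

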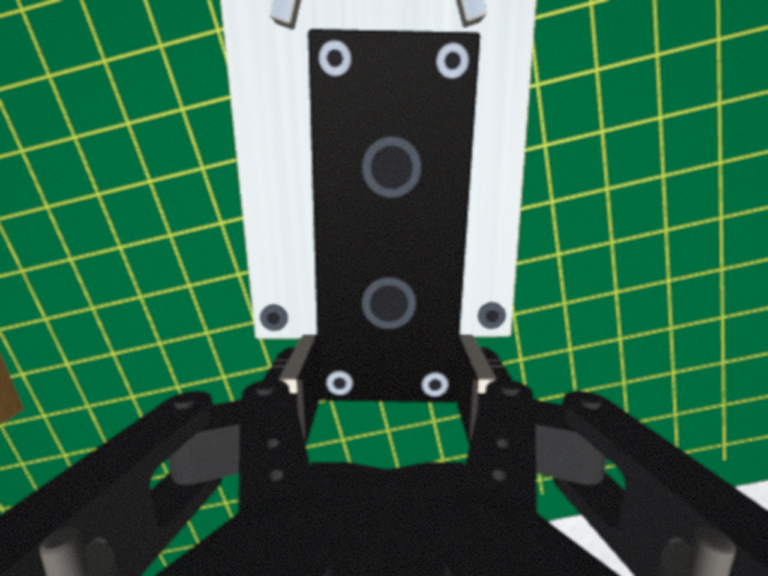

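The plate is in the grip. Its corners are at (307,29) and (479,33) far, (320,400) and (463,402) near. The base's near corners are at (256,338) and (511,336), and the flare tips at about (286,25) and (472,22), just ahead of the plate.

Run:
```python
from h import *
f=manip.grab_frame("wrist"); s,p,r=st()
def W(l,z): return np.array([ray(f,(a/1.5,b/1.5),z) for a,b in l])
T=lambda w:(r.inv().apply(w-p)*1000).round(1)[:,:2].tolist()
P=W([(307,29),(479,33),(320,400),(463,402)],.060); print("plate",T(P))
P2=W([(335,59),(452,60),(340,382),(435,384)],.060); print("screws",T(P2))
B=W([(256,338),(511,336),(222,0),(535,0)],.014); print("base",B.round(4).tolist(),T(B))
ax=(B[2]-B[0]+B[3]-B[1])[:2]; 
for a,b in((0,2),(1,3)): d=B[b]-B[a]; print("edge yaw",np.arctan2(d[1],d[0]))
print("rail tips",T(W([(273,20),(293,25),(463,22),(485,18)],.023)))
# refined edges by gradient on rows
im=cv2.GaussianBlur(f["image"],(3,3),0).astype(float); d=im[:,:,0]
L=[];Rr=[]
for v in range(10,200,4):
    row=d[v]
    g=np.diff(row); ul=140+g[140:185].argmax(); ur=330+g[330:365].argmin()
    L.append((ul+.5,v));Rr.append((ur+.5,v))
for E in(L,Rr):
    w=np.array([ray(f,e,.014)[:2] for e in E],np.float32); l=cv2.fitLine(w,cv2.DIST_HUBER,0,.001,.001).ravel(); print("line yaw",np.arctan(l[1]/l[0]),T(np.array([[l[2],l[3],.014]])))
```

```text
plate [[106.4, -23.2], [105.3, 26.1], [-13.3, -24.8], [-14.1, 27.4]]
screws [[98.6, -15.4], [98.3, 18.7], [-6.0, -17.3], [-6.8, 17.0]]
base [[0.4653, 0.0976, 0.014], [0.4388, -0.0196, 0.014], [0.6004, 0.0669, 0.014], [0.5731, -0.0491, 0.014]] [[-8.4, -62.1], [-7.4, 58.0], [130.2, -63.1], [130.1, 56.1]]
edge yaw -0.22330720761291517
edge yaw -0.21650174128012378
rail tips [[120.6, -42.0], [119.0, -34.8], [119.9, 27.5], [121.2, 35.5]]
line yaw -0.21801895 [[62.6, -63.6]]
line yaw -0.22014725 [[69.0, 56.6]]
```

Request:
{"fn": "apply_moves", "kwargs": {"moves": [[[0, 0, -0.016], [0, -0.32, 1], 0.5], [[0, 0, -0.016], [0, -0.32, 2.2], 0.5], [[0, 0, -0.016], [0, -0.32, 2.9], 0.5], [[0, 0, -0.016], [0, -0.32, 3.1], 0.5], [[0, 0, -0.016], [0, -0.32, 3.2], 0.5], [[0, 0, -0.016], [0, -0.32, 3.25], 0.5], [[0, 0, -0.016], [0, -0.32, 3.3], 0.5]]}}

```text
time: 9.15
tool_pos: [0.4603, 0.0391, 0.0116]
tool_rot: [-0.0, 0.994, -0.106, 0.0]
contact_force: [1.0, 0.4, -1.4]
gripper_width: 0.563
grasp_force: 62.5
```

Request:
{"fn": "apply_moves", "kwargs": {"moves": [[[0, 0, 0], [0, 0, 0.05], 0.5], [[0, 0, 0], [0, 0, 0.1], 0.5], [[0, 0, 0], [0, 0, 0.15], 0.5], [[0, 0, 0], [0, 0, 0.2], 0.5]]}}

```text
time: 9.55
tool_pos: [0.46, 0.0391, 0.0098]
tool_rot: [0.0, 0.994, -0.106, -0.0]
contact_force: [-3.9, 1.4, 6.7]
gripper_width: 0.564
grasp_force: 63.3
```

Touched the base. I'll release slightly to let the plate lie flat, then regrip.

Request:
{"fn": "apply_moves", "kwargs": {"moves": [[[0, 0, 0], [0, 0, 0], -0.3], [[0, 0, 0], [0, 0, 0], -0.3], [[0, 0, 0], [0, 0, 0], -0.3], [[0, 0, 0], [0, 0, 0], 0.5], [[0, 0, 0], [0, 0, 0], 0.5], [[0, 0, 0], [0, 0, 0], 0.5], [[0, 0, 0], [0, 0, 0], 0.5], [[0, 0, 0], [0, 0, 0], 0.5]]}}

```text
time: 10.35
tool_pos: [0.4604, 0.039, 0.0097]
tool_rot: [0.0, 0.994, -0.106, 0.001]
contact_force: [-0.8, 0.4, 5.0]
gripper_width: 0.563
grasp_force: 62.4
```

Run:
```python
from h import *
f=manip.grab_frame("wrist"); save(f,"w5.png",s=1.5); s,p,r=st(); print(p,s["gripper_width"],s["contact_force"],s["grasp_force"])
```

```text
[0.46041463 0.03903743 0.00972251] 0.563540909551625 [-0.51970612  0.86262748  5.01655321] 62.38313555717468
```

View pics/w5.png

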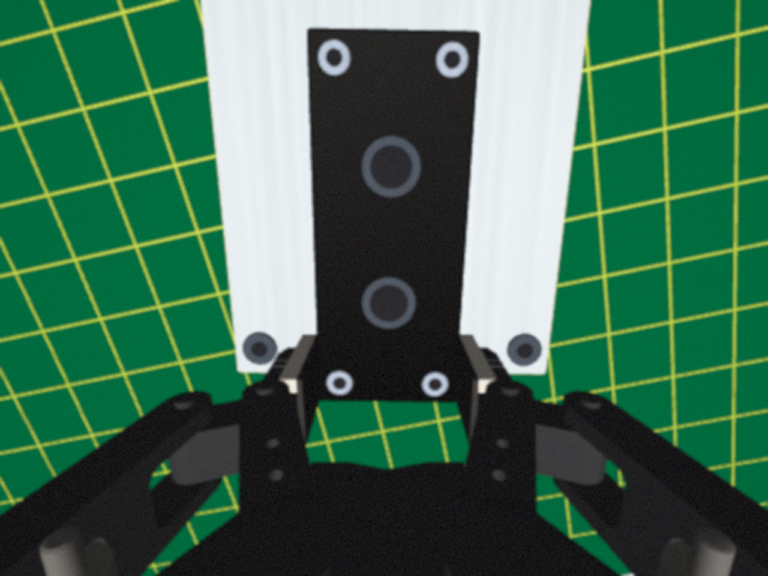

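The plate lies centred on the base and parallel to its edges: plate centre u≈393, base centre ≈394. Now slide it in.

Request:
{"fn": "apply_moves", "kwargs": {"moves": [[[0, 0, 0], [1, 0, -0.03], 0.5], [[0, 0, 0], [2, 0.01, -0.03], 0.5], [[0, 0, 0], [2.8, 0.02, -0.03], 0.5], [[0, 0, 0], [3.6, 0.02, -0.03], 0.5], [[0, 0, 0], [4.4, 0.03, -0.03], 0.5], [[0, 0, 0], [5, 0.03, -0.03], 0.5]]}}

```text
time: 11.0
tool_pos: [0.5073, 0.0285, 0.0097]
tool_rot: [-0.0, 0.994, -0.106, -0.003]
contact_force: [-9.6, 2.1, 13.9]
gripper_width: 0.567
grasp_force: 63.3
```

Request:
{"fn": "apply_moves", "kwargs": {"moves": [[[0, 0, 0], [0, 0, -0.05], 0.5], [[0, 0, 0], [0.5, 0, -0.05], 0.5], [[0, 0, 0], [1, 0.01, -0.05], 0.5], [[0, 0, 0], [1.5, 0.01, -0.05], 0.5]]}}

```text
time: 11.4
tool_pos: [0.5219, 0.0252, 0.0097]
tool_rot: [-0.0, 0.994, -0.106, -0.002]
contact_force: [-5.8, 1.1, 8.0]
gripper_width: 0.567
grasp_force: 62.6
```

Request:
{"fn": "apply_moves", "kwargs": {"moves": [[[0, 0, 0], [0, 0, -0.06], 0.5], [[0, 0, 0], [0.4, 0, -0.06], 0.5], [[0, 0, 0], [0.8, 0.01, -0.06], 0.5], [[0, 0, 0], [1.2, 0.01, -0.06], 0.5], [[0, 0, 0], [1.4, 0.01, -0.06], 0.5]]}}

```text
time: 11.9
tool_pos: [0.5373, 0.0218, 0.0103]
tool_rot: [-0.0, 0.994, -0.106, -0.0]
contact_force: [0.1, -0.1, -0.6]
gripper_width: 0.564
grasp_force: 61.8
```

Request:
{"fn": "apply_moves", "kwargs": {"moves": [[[0, 0, 0], [0.1, 0, 0], 0.5], [[0, 0, 0], [0.2, 0, 0], 0.5], [[0, 0, 0], [0.3, 0, 0], 0.5], [[0, 0, 0], [0.35, 0, 0], 0.5]]}}

```text
time: 12.3
tool_pos: [0.5404, 0.0212, 0.0106]
tool_rot: [0.0, 0.994, -0.106, 0.0]
contact_force: [-1.4, 0.1, -2.3]
gripper_width: 0.569
grasp_force: 61.8
```

Request:
{"fn": "apply_moves", "kwargs": {"moves": [[[0, 0, 0], [0.05, 0, 0], 0.5], [[0, 0, 0], [0.1, 0, 0], 0.5], [[0, 0, 0], [0.15, 0, 0], 0.5], [[0, 0, 0], [0.2, 0, 0], 0.5]]}}

```text
time: 12.7
tool_pos: [0.5424, 0.0207, 0.0106]
tool_rot: [-0.0, 0.994, -0.106, 0.0]
contact_force: [0.1, 0.1, -1.2]
gripper_width: 0.565
grasp_force: 61.8
```

Request:
{"fn": "apply_moves", "kwargs": {"moves": [[[0, 0, 0], [0.04, 0, 0], 0.5], [[0, 0, 0], [0.08, 0, 0], 0.5], [[0, 0, 0], [0.12, 0, 0], 0.5]]}}

```text
time: 13.0
tool_pos: [0.5433, 0.0205, 0.0105]
tool_rot: [-0.0, 0.994, -0.106, -0.0]
contact_force: [-0.9, -0.0, -0.5]
gripper_width: 0.566
grasp_force: 61.8
```

Request:
{"fn": "apply_moves", "kwargs": {"moves": [[[0, 0, 0], [0.04, 0, 0], 0.5], [[0, 0, 0], [0.06, 0, 0], 0.5]]}}

```text
time: 13.2
tool_pos: [0.5433, 0.0205, 0.0103]
tool_rot: [-0.0, 0.994, -0.106, -0.001]
contact_force: [-2.6, 0.3, -0.8]
gripper_width: 0.565
grasp_force: 61.9
```

Request:
{"fn": "apply_moves", "kwargs": {"moves": [[[0, 0, 0], [0.03, 0, 0], 0.5], [[0, 0, 0], [0.03, 0, 0], 0.5]]}}

```text
time: 13.4
tool_pos: [0.5434, 0.0205, 0.0101]
tool_rot: [-0.0, 0.994, -0.106, -0.001]
contact_force: [-4.6, 0.4, -0.3]
gripper_width: 0.568
grasp_force: 61.9
```

The force builds with no motion, so the plate is home. Release and rise.

Request:
{"fn": "apply_moves", "kwargs": {"moves": [[[0, 0, 0], [0, 0, 0.02], -0.4], [[0, 0, 0], [0, 0, 0.02], -0.4], [[0, 0, 0], [0, 0, 0.02], -0.4], [[0, 0, 0], [0, 0, 0.02], -0.4], [[0, 0, 0], [0, 0, -3], -0.4], [[0, 0, 0], [0, 0, -7], -0.4], [[0, 0, 0], [0, 0, -12], -0.4], [[0, 0, 0], [-4, 0, -15], -0.4], [[0, 0, 0], [-4, 0, -15], -0.4], [[0, 0, 0], [-4, 0, -15], -0.4]]}}

```text
time: 14.4
tool_pos: [0.5058, 0.0288, 0.1619]
tool_rot: [0.0, 0.994, -0.106, 0.002]
contact_force: [0.1, 0.0, -0.5]
gripper_width: 0.697
grasp_force: 0.0
```

Run:
```python
from h import *
f=manip.grab_frame("wrist"); save(f,"w6.png",s=1.5); s,p,r=st(); print(p,s["gripper_width"],s["contact_force"],s["joint_pos"])
for l in ["rail_mouth","fixture","knob_top","pressure_pad","long_plate"]:
    for d in manip.spot_point(f,l)[:1]:
        w=toW(f,d["location"]); print(l,round(d["score"],2),w.round(4),px(f,w).round())
for d in manip.silhouettes(f,"knob_top")[:1]:
    v,u=np.nonzero(d["pixels"]); print("knob px",u.min(),u.max(),v.min(),v.max())
```

```text
[0.50522439 0.02874993 0.16010784] 0.7016129604786783 [ 0.90778603  0.32668249 -0.56649089] [-9.02870919e-02 -1.84944250e-01  1.95480724e+00 -5.01074130e-05
  1.37153349e+00  1.69369765e+00]
knob_top 0.69 [0.6201 0.0018 0.1045] [[262.  39.]]
pressure_pad 0.58 [0.6228 0.0019 0.0281] [[260.  58.]]
long_plate 0.61 [0.5903 0.009  0.0128] [[260.  96.]]
knob px 234 287 4 70
```

View pics/w6.png

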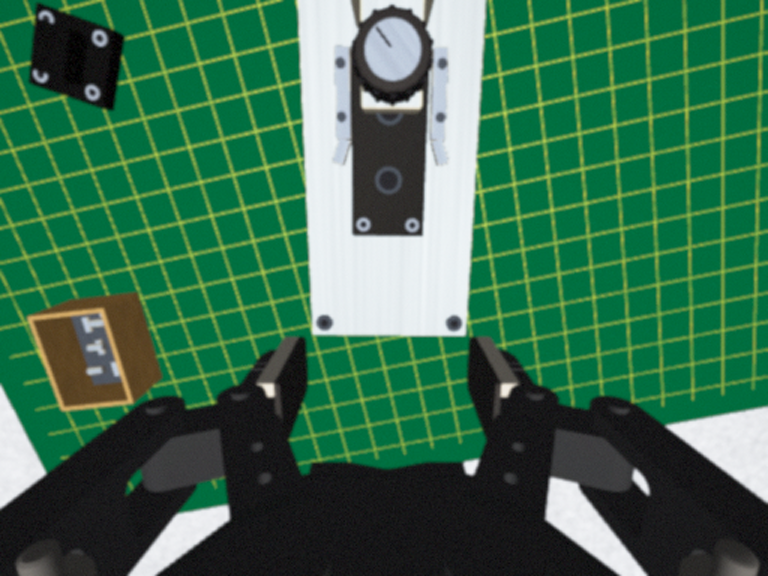

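The plate sits between the rails under the arm: near edge v≈235, base near edge v≈336. The knob's top disc is at (392,48).

Run:
```python
from h import *
f=manip.grab_frame("wrist"); s,p,r=st()
g=lambda a,b,z: ray(f,(a/1.5,b/1.5),z)
B=(g(313,336,.014)+g(466,336,.014))/2; P=(g(352,235,.026)+g(422,235,.026))/2
print("base end",B,"plate end",P,"gap",np.linalg.norm((P-B)[:2]))
a=np.array([np.cos(-.219),np.sin(-.219)]); O=B[:2]+.14*a; print("origin",O,"plate in fixture", (P[:2]-O)@a, np.cross(a,P[:2]-O), "spindle",O+.035*a)
for z in(.106,.109): print("knob",g(392,48,z))
S=np.array([g(*q,.026)[:2] for q in[(363,225),(412,226)]]);d=S[1]-S[0];print("yaw",np.arctan2(d[0],-d[1])*-1,np.linalg.norm(d))
K=(O+.035*a+g(392,48,.107)[:2])/2; print(K)
go([*K,.16],1.3); go([*K,.16],2.6)
```

```text
base end [0.45006503 0.03905504 0.014     ] plate end [0.52923096 0.02386832 0.026     ] gap 0.08060943981175836
origin [0.58672115 0.00863953] plate in fixture -0.05942555796601179 0.0023750952985029435 spindle [0.62088519 0.00103566]
knob [0.62149365 0.00161478 0.106     ]
knob [0.62072428 0.00181652 0.109     ]
yaw 0.23410349477943074 0.033847867503574935
[0.62106119 0.00135884]
turn [-0.002  0.002 -1.513] shift cm [11.91  0.22 -0.1 ] now [0.5051 0.0287 0.1593] yaw -0.213 j6 1.69
turn [-3.000e-03  1.000e-03 -2.813e+00] shift cm [11.91  0.22 -0.1 ] now [0.5051 0.0287 0.1593] yaw -0.213 j6 1.69<stdin>:6: DeprecationWarning: Arrays of 2-dimensional vectors are deprecated. Use arrays of 3-dimensional vectors instead. (deprecated in NumPy 2.0)
```

Request:
{"fn": "apply_moves", "kwargs": {"moves": [[[0, 0, -0.15], [3, 0.2, -0.1], -1], [[0, 0, -0.3], [6, 0.2, -0.1], -1], [[0, 0, -0.45], [9, 0.2, -0.1], -1], [[0, 0, -0.6], [11.9, 0.2, -0.1], -1], [[0, 0, -0.75], [11.9, 0.2, -0.1], -1], [[0, 0, -0.9], [11.9, 0.2, -0.1], -1], [[0, 0, -1.05], [11.9, 0.2, -0.1], -1], [[0, 0, -1.2], [11.9, 0.2, -0.1], -1], [[0, 0, -1.35], [11.9, 0.2, -0.1], -1], [[0, 0, -1.5], [11.9, 0.2, -0.1], -1], [[0, 0, -1.65], [11.9, 0.2, -0.1], -1], [[0, 0, -1.8], [11.9, 0.2, -0.1], -1], [[0, 0, -1.95], [11.9, 0.2, -0.1], -1], [[0, 0, -2.1], [11.9, 0.2, -0.1], -1], [[0, 0, -2.25], [11.9, 0.2, -0.1], -1], [[0, 0, -2.4], [11.9, 0.2, -0.1], -1], [[0, 0, -2.55], [11.9, 0.2, -0.1], -1], [[0, 0, -2.6], [11.9, 0.2, -0.1], -1], [[0, 0, -2.6], [11.9, 0.2, -0.1], -1]]}}

```text
time: 16.7
tool_pos: [0.6212, 0.0016, 0.1609]
tool_rot: [-0.001, 0.369, 0.93, -0.0]
contact_force: [-1.2, 0.1, -0.4]
gripper_width: 1.004
grasp_force: 0.0
```

Run:
```python
from h import *
s,p,r=st(); yaw=np.arctan2(*r.as_matrix()[[1,0],0]); go([.6211,.0013,.093],yaw); print(s["contact_force"],s["ft_torque"])
```

```text
turn [-0.001 -0.001  0.   ] shift cm [-0.02 -0.02  6.79] now [0.6212 0.0016 0.1609] yaw 2.387 j6 -0.93
[-1.21774726  0.13433761 -0.35652431] [-0.0007757   0.0442235   0.05045709]
```

Request:
{"fn": "apply_moves", "kwargs": {"moves": [[[0, 0, 0], [0, 0, 3], -1], [[0, 0, 0], [0, 0, 5], -1], [[0, 0, 0], [0, 0, 6.2], -1], [[0, 0, 0], [0, 0, 6.8], -1], [[0, 0, 0], [0, 0, 6.8], 0.7], [[0, 0, 0], [0, 0, 6.8], 0.7], [[0, 0, 0], [0, 0, 6.8], 0.7], [[0, 0, 0], [0, 0, 6.8], 0.7], [[0, 0, 0], [0, 0, 6.8], 0.7], [[0, 0, 0], [0, 0, 6.8], 0.7], [[0, 0, 0], [0, 0, 6.8], 0.7]]}}

```text
time: 17.8
tool_pos: [0.6223, 0.0016, 0.0955]
tool_rot: [0.001, 0.369, 0.93, 0.0]
contact_force: [-0.6, 0.8, 5.4]
gripper_width: 0.384
grasp_force: 59.4
```

```bash
python3 -c "
from h import *
s,p,r=st(); print(s['gripper_width'],s['contact_force'].round(2),s['ft_torque'].round(3),s['joint_efforts'].round(3))"
```

```text
0.38402947222190287 [-0.56  0.81  5.36] [ 0.078  0.091 -0.009] [-3.4900e-01 -3.7522e+01 -3.1179e+01 -1.1000e-01 -1.6900e-01 -3.0000e-03]
```

Request:
{"fn": "apply_moves", "kwargs": {"moves": [[[0, 0, 0.1], [0, 0, 0.02], 0.7], [[0, 0, 0.2], [0, 0, 0.04], 0.7], [[0, 0, 0.3], [0, 0, 0.06], 0.7], [[0, 0, 0.4], [0, 0, 0.08], 0.7], [[0, 0, 0.5], [0, 0, 0.1], 0.7]]}}

```text
time: 18.3
tool_pos: [0.6225, 0.0018, 0.0944]
tool_rot: [0.001, 0.588, 0.809, 0.001]
contact_force: [0.2, 0.9, 5.2]
gripper_width: 0.381
grasp_force: 59.5
```

```bash
cat > t.py <<'E'
from h import *
s,p,r=st(); print(p.round(4),round(np.arctan2(*r.as_matrix()[[1,0],0]),3),s['gripper_width'].round(3),s['contact_force'].round(1),s['ft_torque'].round(3),'e6',s['joint_efforts'][5].round(3),'j6',s['joint_pos'][5].round(3))
E
python3 t.py
```

```text
Traceback (most recent call last):
  File "t.py", line 2, in <module>
    s,p,r=st(); print(p.round(4),round(np.arctan2(*r.as_matrix()[[1,0],0]),3),s['gripper_width'].round(3),s['contact_force'].round(1),s['ft_torque'].round(3),'e6',s['joint_efforts'][5].round(3),'j6',s['joint_pos'][5].round(3))
                                                                              ^^^^^^^^^^^^^^^^^^^^^^^^
AttributeError: 'float' object has no attribute 'round'
```

```bash
sed -i "s/s\['gripper_width'\].round(3)/round(s['gripper_width'],3)/; s/\['joint_efforts'\]\[5\].round(3)/['joint_efforts'].round(3)[5]/" t.py; python3 t.py
```

```text
[0.6225 0.0018 0.0944] 1.883 0.381 [0.2 0.9 5.2] [0.185 0.01  0.182] e6 -0.637 j6 -0.429
```

Request:
{"fn": "apply_moves", "kwargs": {"moves": [[[0, 0, 0.1], [0, 0, 0.02], 0.7], [[0, 0, 0.2], [0, 0, 0.04], 0.7], [[0, 0, 0.3], [0, 0, 0.06], 0.7], [[0, 0, 0.4], [0, 0, 0.08], 0.7]]}}

```text
time: 18.7
tool_pos: [0.6228, 0.0018, 0.0936]
tool_rot: [0.001, 0.737, 0.675, 0.002]
contact_force: [2.1, 0.6, 4.6]
gripper_width: 0.38
grasp_force: 59.4
```

```bash
python3 t.py
```

```text
[0.6228 0.0018 0.0936] 1.483 0.38 [2.1 0.6 4.6] [ 0.238 -0.136  0.157] e6 -0.635 j6 -0.029
```

Request:
{"fn": "apply_moves", "kwargs": {"moves": [[[0, 0, 0.1], [0, 0, 0.02], 0.7], [[0, 0, 0.2], [0, 0, 0.04], 0.7], [[0, 0, 0.3], [0, 0, 0.06], 0.7]]}}

```text
time: 19.0
tool_pos: [0.623, 0.0018, 0.0931]
tool_rot: [0.001, 0.83, 0.558, 0.002]
contact_force: [1.5, 1.7, 3.9]
gripper_width: 0.38
grasp_force: 59.4
```

```bash
python3 t.py
```

```text
[0.623  0.0018 0.0931] 1.183 0.38 [1.5 1.7 3.9] [ 0.161 -0.321  0.216] e6 -0.634 j6 0.271
```

Request:
{"fn": "apply_moves", "kwargs": {"moves": [[[0, 0, 0.1], [0, 0, 0.02], 0.7], [[0, 0, 0.2], [0, 0, 0.04], 0.7]]}}

```text
time: 19.2
tool_pos: [0.6231, 0.0018, 0.0928]
tool_rot: [0.001, 0.882, 0.472, 0.002]
contact_force: [1.7, 0.5, 5.3]
gripper_width: 0.387
grasp_force: 59.5
```

```bash
python3 t.py
```

```text
[0.6231 0.0018 0.0928] 0.983 0.387 [1.7 0.5 5.3] [ 0.182 -0.298  0.233] e6 -0.588 j6 0.47
```

Request:
{"fn": "apply_moves", "kwargs": {"moves": [[[0, 0, 0.1], [0, 0, 0.02], 0.7], [[0, 0, 0.2], [0, 0, 0.04], 0.7]]}}

```text
time: 19.4
tool_pos: [0.6233, 0.0017, 0.0927]
tool_rot: [0.001, 0.924, 0.382, 0.002]
contact_force: [2.3, 1.3, 6.9]
gripper_width: 0.387
grasp_force: 59.6
```

```bash
python3 t.py
```

```text
[0.6233 0.0017 0.0927] 0.784 0.387 [2.3 1.3 6.9] [ 0.142 -0.273  0.304] e6 -0.513 j6 0.67
```

Request:
{"fn": "apply_moves", "kwargs": {"moves": [[[0, 0, 0.1], [0, 0, 0.02], 0.7], [[0, 0, 0.2], [0, 0, 0.04], 0.7]]}}

```text
time: 19.6
tool_pos: [0.6235, 0.0016, 0.0926]
tool_rot: [0.001, 0.958, 0.288, 0.003]
contact_force: [1.5, 0.2, 6.3]
gripper_width: 0.385
grasp_force: 59.7
```

```bash
python3 t.py
```

```text
[0.6235 0.0016 0.0926] 0.584 0.385 [1.5 0.2 6.3] [ 0.12  -0.239  0.392] e6 -0.441 j6 0.87
```

Request:
{"fn": "apply_moves", "kwargs": {"moves": [[[0, 0, 0.05], [0, 0, 0], 0.7], [[0, 0, 0.1], [0, 0, 0], 0.7]]}}

```text
time: 19.8
tool_pos: [0.6235, 0.0015, 0.0925]
tool_rot: [0.001, 0.971, 0.241, 0.003]
contact_force: [2.2, 0.2, 6.2]
gripper_width: 0.383
grasp_force: 59.6
```

```bash
python3 t.py
```

```text
[0.6235 0.0015 0.0925] 0.486 0.383 [2.2 0.2 6.2] [ 0.146 -0.332  0.437] e6 0.012 j6 0.968
```

Request:
{"fn": "apply_moves", "kwargs": {"moves": [[[0, 0, 0.04], [0, 0, 0], 0.7], [[0, 0, 0.08], [0, 0, 0], 0.7]]}}

```text
time: 20.0
tool_pos: [0.6235, 0.0015, 0.0925]
tool_rot: [0.001, 0.979, 0.202, 0.003]
contact_force: [2.6, 0.2, 6.3]
gripper_width: 0.382
grasp_force: 59.6
```

```bash
python3 t.py
```

```text
[0.6235 0.0015 0.0925] 0.406 0.382 [2.6 0.2 6.3] [ 0.047 -0.306  0.449] e6 0.111 j6 1.047
```

Request:
{"fn": "apply_moves", "kwargs": {"moves": [[[0, 0, 0.04], [0, 0, 0], 0.7], [[0, 0, 0.08], [0, 0, 0], 0.7]]}}

```text
time: 20.2
tool_pos: [0.6235, 0.0014, 0.0925]
tool_rot: [0.001, 0.987, 0.163, 0.003]
contact_force: [2.3, -0.1, 5.1]
gripper_width: 0.385
grasp_force: 59.5
```

```bash
python3 t.py
```

```text
[0.6235 0.0014 0.0925] 0.327 0.385 [ 2.3 -0.1  5.1] [-0.007 -0.344  0.372] e6 0.128 j6 1.127
```

Request:
{"fn": "apply_moves", "kwargs": {"moves": [[[0, 0, 0.04], [0, 0, 0], 0.7], [[0, 0, 0.04], [0, 0, 0], 0.7]]}}

```text
time: 20.4
tool_pos: [0.6235, 0.0014, 0.0925]
tool_rot: [0.001, 0.99, 0.143, 0.003]
contact_force: [2.5, 0.3, 6.1]
gripper_width: 0.385
grasp_force: 59.6
```

```bash
python3 t.py
```

```text
[0.6235 0.0014 0.0925] 0.287 0.385 [2.5 0.3 6.1] [-0.005 -0.395  0.293] e6 0.37 j6 1.167
```

Request:
{"fn": "apply_moves", "kwargs": {"moves": [[[0, 0, 0.04], [0, 0, 0], 0.7], [[0, 0, 0.06], [0, 0, 0], 0.7]]}}

```text
time: 20.6
tool_pos: [0.6236, 0.0014, 0.0925]
tool_rot: [0.001, 0.994, 0.113, 0.003]
contact_force: [3.2, 0.7, 5.8]
gripper_width: 0.384
grasp_force: 59.6
```

```bash
python3 t.py
```

```text
[0.6236 0.0014 0.0925] 0.227 0.384 [3.2 0.7 5.8] [-0.051 -0.421  0.338] e6 0.168 j6 1.227
```

Request:
{"fn": "apply_moves", "kwargs": {"moves": [[[0, 0, 0], [0, 0, 0], 0.7], [[0, 0, 0], [0, 0, 0], 0.7], [[0, 0, 0], [0, 0, 0], 0.7]]}}

```text
time: 20.9
tool_pos: [0.6236, 0.0013, 0.0925]
tool_rot: [0.001, 0.994, 0.113, 0.003]
contact_force: [2.6, -0.0, 5.4]
gripper_width: 0.381
grasp_force: 59.6
```

```bash
python3 t.py
```

```text
[0.6236 0.0013 0.0925] 0.227 0.381 [ 2.6 -0.   5.4] [ 0.01  -0.36   0.166] e6 0.175 j6 1.226
```

Request:
{"fn": "apply_moves", "kwargs": {"moves": [[[0, 0, 0.04], [0, 0, 0], 0.7], [[0, 0, 0.08], [0, 0, 0], 0.7]]}}

```text
time: 21.1
tool_pos: [0.6236, 0.0013, 0.0925]
tool_rot: [0.001, 0.997, 0.073, 0.003]
contact_force: [3.0, 0.1, 5.5]
gripper_width: 0.386
grasp_force: 59.6
```

```bash
python3 t.py
```

```text
[0.6236 0.0013 0.0925] 0.145 0.386 [3.  0.1 5.5] [-0.023 -0.382  0.074] e6 -0.289 j6 1.308
```

Request:
{"fn": "apply_moves", "kwargs": {"moves": [[[0, 0, 0], [0, 0, 0], 0.7], [[0, 0, 0], [0, 0, 0], 0.7]]}}

```text
time: 21.3
tool_pos: [0.6236, 0.0013, 0.0926]
tool_rot: [0.001, 0.997, 0.073, 0.003]
contact_force: [3.9, -0.6, 5.5]
gripper_width: 0.383
grasp_force: 59.6
```

```bash
python3 t.py
```

```text
[0.6236 0.0013 0.0926] 0.147 0.383 [ 3.9 -0.6  5.5] [ 0.005 -0.331  0.003] e6 -0.015 j6 1.307
```

Torque is down to zero after the 0.45 N m peak. A small probe will confirm that it sits in the next detent.

Request:
{"fn": "apply_moves", "kwargs": {"moves": [[[0, 0, 0.03], [0, 0, 0], 0.7], [[0, 0, 0.06], [0, 0, 0], 0.7], [[0, 0, 0.06], [0, 0, 0], 0.7]]}}

```text
time: 21.6
tool_pos: [0.6236, 0.0013, 0.0926]
tool_rot: [0.001, 0.999, 0.043, 0.003]
contact_force: [2.9, -0.9, 5.6]
gripper_width: 0.381
grasp_force: 59.6
```

```bash
python3 t.py
```

```text
[0.6236 0.0013 0.0926] 0.087 0.381 [ 2.9 -0.9  5.6] [-0.071 -0.385  0.153] e6 0.243 j6 1.367
```

Torque climbs again from zero, so the clutch sits in its next detent after one click. Release.

Request:
{"fn": "apply_moves", "kwargs": {"moves": [[[0, 0, 0], [0, 0, 0], 0.2], [[0, 0, 0], [0, 0, 0], -0.3], [[0, 0, 0], [0, 0, 0], -1], [[0, 0, 0], [0, 0, 0], -1], [[0, 0, 0], [0, 0, 0], -1], [[0, 0, 0], [0, 0, -2], -1], [[0, 0, 0], [0, 0, -5], -1], [[0, 0, 0], [0, 0, -8], -1], [[0, 0, 0], [-8, 0, -10], -1], [[0, 0, 0], [-12, 0, -10], -1], [[0, 0, 0], [-12, 0, -10], -1], [[0, 0, 0], [-12, 0, -10], -1], [[0, 0, 0], [-12, 0, -10], -1]]}}

```text
time: 22.9
tool_pos: [0.5016, -0.0088, 0.1901]
tool_rot: [0.0, 0.999, 0.043, 0.0]
contact_force: [0.3, -0.3, -0.2]
gripper_width: 1.004
grasp_force: 0.0
```

Run:
```python
from h import *
f=manip.grab_frame("wrist"); save(f,"w7.png",s=1.5); s,p,r=st(); print(p,s["contact_force"].round(1))
for l in ["knob_top","long_plate"]:
    for d in manip.spot_point(f,l)[:1]: print(l,d["score"],toW(f,d["location"]).round(4))
```

```text
[ 0.50205495 -0.00878192  0.19005794] [ 0.7 -0.1 -0.4]
knob_top 0.92 [0.6205 0.0014 0.1028]
long_plate 0.85 [0.5907 0.0105 0.0141]
```

View pics/w7.png

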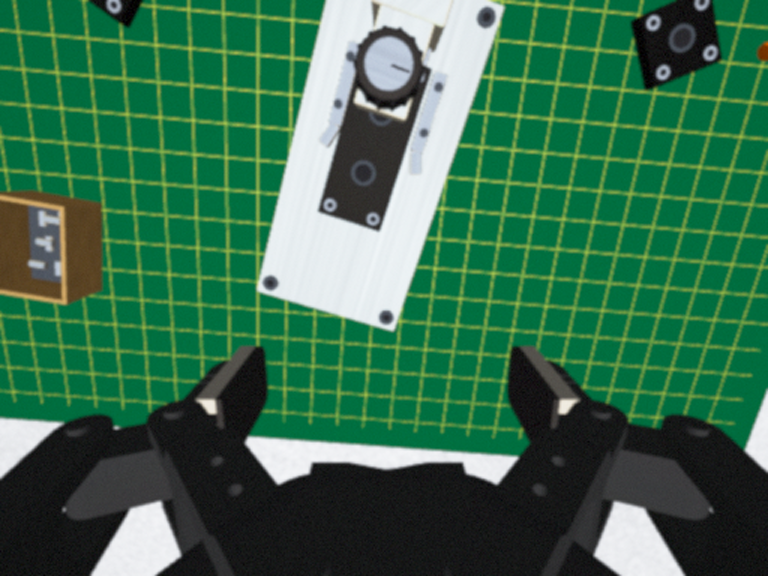

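The plate is still in place between the rails, with its near end at about (350,220). The knob mark has turned to (400,68), the gripper is clear and the bystanders haven't moved.

```bash
python3 -c "
from plant import manip
print(manip.job_done())"
```

```text
the job is handed in; nothing more can be done
None
```

I slid the long black plate home against the end stop (about 5 N), tightened the knob to its first click, let go and handed the job in at about 23 s. No verdict came back; the click is judged from the torque, which peaked near 0.45 N m, fell to zero and began to climb again, and the pad force wasn't measured.

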